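# Unclamp a welded tee bracket from the welding fixture

## Robot

A 6-joint arm with a two-finger parallel gripper is mounted at the origin on the work surface. World frame = base frame: x ahead of the robot, y to its left, z up, the work surface at z = 0. Lengths are in m, angles in rad, forces in N, time in s.
With the tool pointing down it reaches from about 0.325 to 0.925 m from the base axis. Payload 3.1 kg.
Tool frame: the origin (TCP) lies on the centre line of the jaws, within the pads' length; the fingertips stand 8 mm ahead of it and the grasp point (between the pads) lies 11 mm behind it; z points along the fingers, y is the direction in which the jaws open and shut (so a half turn about z gives the same grasp; the last joint's range is limited). The gripper opens to 85 mm and grips with 20 to 120 N. Pads are 22 mm wide; open, the fingers measure 114 mm over their backs; the gripper's body (76 mm by 85 mm) begins 54 mm behind the grasp point. The pads swing forward as they close: fully open they stand 13 mm farther back than shut.
Start: joints at [-1.423, 0.217, 1.613, -0, 1.311, -0.112], TCP at [0.161, -0.604, 0.239] pointing down, gripper open.
Joint ranges: [-2.75, 2.75], [-0.78, 2.1], [0.31, 2.55], [-1.13, 4.27], [0.13, 2.63], [-2.58, 2.58]. Speed limits (rad/s): [2.79, 2.79, 3.14, 3.14, 3.14, 3.14].

## Interface

Orientations are given as a rotation vector (axis times angle).
In Python, from workcell import manip gives the robot as it stands. The module is installed in compiled form; this text tells all that it offers.
- The arm moves only by the tool carry_out, never from a script. Its argument "deltas" is a list of rows, each a list of 3 entries, a list of its own where there are three numbers: the shift along the world's x, y, z in m, then the turn, a rotation vector about the world's x, y, z in rad, then the finger opening in m, from 0 to 0.0854. A call has 1 to 5 rows; each row is the pose to reach, as a shift and turn from the pose commanded when the call began; what a row does not reach only later rows make up. A row lasts 1/12 s, in which the tool goes at most 41.7 mm and 7.16 degrees, less where a joint would pass 70% of its speed; a pose out of reach is approached as far as the arm can. A call with a gripper value outside its range is refused whole. The fingers move at their own pace and stop on an object; "force" is the grip in N (left out, the last holds). Time passes only in rows, so rows that repeat a pose let the fingers close. It gives the time, the measured TCP pose, the force and the opening at its end, in the units of the state.
- manip.sense(): the state, without advancing time (a new reading comes with each control period).
- manip.read_camera(name): name is "scene" or "top" or "wrist"; returns (picture, depth): 400x640x3 uint8, blue, green, red; 400x640 float32, m along the optical axis (not along the pixel's ray), 0 where there is no reading.
- manip.camera_model(name): a dict with "fx", "fy", "cx", "cy" (pixels), "dist" ([k1, k2, p1, p2, k3] as OpenCV has them; the pictures are not rectified), "view" (4x4, takes a point from world to camera coordinates). Camera axes: x right, y up, looking along -z (the intrinsics and any distortion apply to the point x, -y, -z); pixel columns grow to the right and rows downward; lengths in m; the calibration is good to about 2 mm. A picture is of the moment at which its call begins: read the wrist's pose just before it. camera_model takes no time and is no camera call; for the wrist camera it gives the pose at the moment of the call.
- manip.close_job(): hands the job in, once; it reports no verdict.
The state is a dict: "time_s": time; "joints": joint angles; "dq": joint speeds; "tau": joint torques, N m; "tool_pos": TCP position; "orientation": TCP orientation; "wrist_force": force on the tool from outside, world axes, zero at the start; "ft_torque": the same for the moment, N m; "gripper_width": finger opening in m.
Only numpy, scipy, OpenCV 4.12 (cv2) and the standard library are available. Lean on these libraries where they do the work, as an engineer would, in place of code of your own. Each camera call takes 0.05 s, during which the arm holds its last target. There are 200 camera calls.

## Task

On the welding bench, a steel tee bracket is held in the fixture under a spring-loaded hold-down finger. Lift the finger by its crossbar until it snaps over and stands up by itself, and only then lift the bracket out and set it down on its foot, without dropping it, in the flat metal tray. Leave the finger standing up, and leave the matching spare bracket on the bench alone.

Things in the scene. Friction and masses are not known exactly. Their poses are not given: they have to be found in the camera images.
- crossbar (a point): Middle of the hold-down finger's crossbar: steel rod 12 mm thick, 100 mm long, 42 mm free each side of the 16 mm wide finger, 85 mm up. y along it; x level to the hinge axis 90 mm away, on the far side; z up; frame turns with the finger. Swings up and over to a stop at 97 deg. Lifting takes about 8 N; under 50 deg it springs back, past that it goes up and stays. Hinge fork 36 mm wide, 99 tall.
- bracket: Welded steel tee bracket, 0.45 kg, on the fixture's base plate (20 mm thick), long end under the finger. Foot 123 (x) x 50 (y) x 6 mm; across it an upright 10 (x) x 50 (y) mm, top 60 mm over the underside, to be pinched across the 10 mm. Origin: underside, below the upright; foot spans x -30 to +93 mm; x points to the hinge, z up. Loose between two 5 mm high lips once the finger is up.
- tray: Open flat aluminium tray, 280 mm (x) x 220 mm (y), 35 mm high, walls and floor 4 mm thick, fixed to the bench. Origin: centre of its underside, at bench height; z up.
- spare: A second tee bracket of the same shape, size and axes, loose on the bare bench between the fixture and the tray, under no finger. Bystander, to be left alone.
There are look-alikes about, which are no part of the job. Leave any brown look-alike of the bracket alone.

How it is judged:
On the way:
1. the finger is lifted past 60 degrees while the bracket is still in its place (within 20 mm) (angle between crossbar's own z axis and vertical above 1.05 rad and distance of bracket from where it was at the start of the episode below 0.02 m), for 0.2 s.
At the end, for the whole second after the job is handed in: The bracket stands at rest on its foot (tilt under 10 degrees) on the floor of the tray (underside less than 12 mm above the tray's underside, anywhere inside the walls), and the finger stands up past 60 degrees (angle between crossbar's own z axis and vertical above 1.05 rad and x of bracket in the frame of tray between -0.14 and 0.14 m and y of bracket in the frame of tray between -0.11 and 0.11 m and z of bracket in the frame of tray below 0.012 m and angle between bracket's own z axis and vertical below 0.17 rad and linear speed of bracket below 0.02 m/s); the robot touches nothing.
It fails at once if the bracket is let go more than 70 mm above the bench (dropped or thrown) (height (world z) of bracket above 0.07 m and contact force between the fingers and bracket below 0.1 N).
It fails at once if the spare bracket is moved more than 30 mm (distance of spare from where it was at the start of the episode above 0.03 m).
It also fails if it takes over 54 s, if anything falls off the work surface, if the arm or the gripper's body presses on something with over 40 N, if the wrist force passes 120 N, or if a joint passes its speed limit or range.

## Working session

There is one attempt and no reset: what is moved stays moved. The work goes in short steps, Python scripts to look and compute and a tool call to move; the robot and the scene stay as the last step left them, time stands still between calls to the robot, and variables do not carry over. Pictures are saved under pics/ and viewed, about 8 in all and at most 12, crops included, and the job is handed in when it is done.

Besides the shell and the picture viewer there is one more tool, called after ">>>" by a JSON object that holds its "method" and its "body". carry_out: Moves the arm, as the interface text tells. Its arguments: {"type":"object","properties":{"deltas":{"type":"array"},"force":{"type":"number"}},"required":["deltas"]}

```bash
mkdir -p pics; cat > h.py <<'E'
import numpy as np, cv2
from workcell import manip
def grab(n):
    m=manip.camera_model(n); p,d=manip.read_camera(n); return m,p,d
def world(m,px,depth):
    K=np.array([[m['fx'],0,m['cx']],[0,m['fy'],m['cy']],[0,0,1]]);px=np.atleast_2d(np.array(px,float))
    u=cv2.undistortPoints(px.reshape(-1,1,2),K,np.array(m['dist'])).reshape(-1,2)
    d=np.asarray(depth,float).reshape(-1)
    c=np.c_[u[:,0]*d,-u[:,1]*d,-d,np.ones(len(d))]
    return (c@np.linalg.inv(np.array(m['view'])).T)[:,:3]
def plane(m,px,z):
    a=world(m,px,np.ones(len(px))*.1);b=world(m,px,np.ones(len(px)))
    t=(z-a[:,2])/(b[:,2]-a[:,2]);return a+t[:,None]*(b-a)
E
python3 - <<'E'
from h import *
print(manip.sense())
for n in('scene','top'):
    m,p,d=grab(n);cv2.imwrite(f'pics/{n}0.png',p);np.savez(f'{n}0.npz',p=p,d=d,**{k:np.array(v) for k,v in m.items()})
    print(n,{k:np.round(np.array(v),3).tolist() for k,v in m.items()})
E
```

```text
{'time_s': 0.0, 'joints': array([-1.42319813e+00,  2.17784834e-01,  1.61495133e+00,  2.36105450e-05,
        1.31126337e+00, -1.12181953e-01]), 'dq': array([ 1.76145627e-03,  2.82853943e-04, -1.60338777e-03, -8.15312794e-05,
        1.19346331e-03, -7.11072885e-04]), 'tau': array([ 1.98331845e-04, -3.96849239e+01, -3.03848505e+01, -1.31018302e-05,
        9.82094847e-03,  8.38983539e-06]), 'tool_pos': array([ 0.16046365, -0.60322624,  0.23794022]), 'orientation': array([-3.11274292e+00, -4.06594016e-01,  3.10938663e-05]), 'wrist_force': array([ 1.00983621, -0.06316046,  0.13366708]), 'ft_torque': array([ 0.01167322, -0.03781795, -0.01731367]), 'gripper_width': 0.08546390885345044}
scene {'fx': 440.262, 'fy': 440.262, 'cx': 313.842, 'cy': 197.737, 'dist': [-0.067, 0.0, 0.0, 0.0, 0.0], 'view': [[0.746, 0.666, 0.001, -0.351], [-0.366, 0.409, 0.836, 0.146], [0.556, -0.624, 0.549, -1.556], [0.0, 0.0, 0.0, 1.0]]}
top {'fx': 520.33, 'fy': 520.33, 'cx': 312.307, 'cy': 205.553, 'dist': [-0.086, 0.0, 0.0, 0.0, 0.0], 'view': [[0.014, -1.0, 0.005, -0.1], [0.987, 0.014, 0.158, -0.545], [-0.158, 0.003, 0.987, -1.18], [0.0, 0.0, 0.0, 1.0]]}
```

View pics/scene0.png

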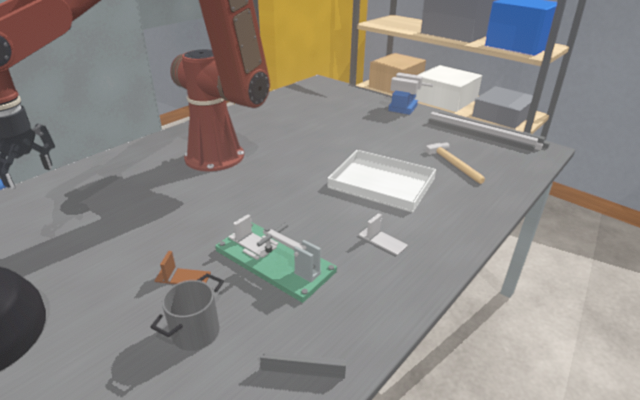

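View pics/top0.png

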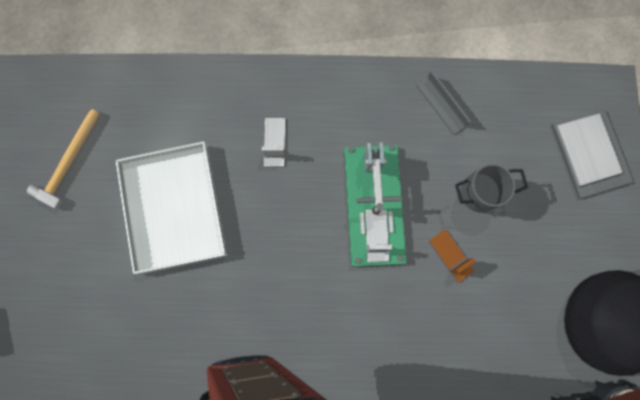

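Views 1–2 (of at most 12). The candidate brackets in the top view are:
- the steel one in the green fixture (378,248)
- the steel one on the bare bench (275,142), which is the spare
- the brown look-alike (452,255)

Only the one in the fixture sits under the finger, whose crossbar is at about (378,199) and hinge at about (375,155). The tray is the walled box at (171,208). The flat plate at (592,148) is not it. I'll confirm with one enlarged crop and measure.

```bash
cat > m.py <<'E'
from h import *
m,p,d=grab('top')
c=cv2.resize(p[135:275,335:420],None,fx=4.2,fy=4.2,interpolation=cv2.INTER_CUBIC)
s=np.load('scene0.npz');c2=cv2.resize(s['p'][200:305,205:345],None,fx=3,fy=3,interpolation=cv2.INTER_CUBIC)
H=588;o=np.zeros((H,800,3),np.uint8);o[:c.shape[0],:c.shape[1]]=c[:H];o[:c2.shape[0],360:780]=c2;cv2.imwrite('pics/crop1.png',o)
v,u=np.mgrid[0:400,0:640];W=world(m,np.c_[u.ravel(),v.ravel()],d.ravel()).reshape(400,640,3)
np.save('W.npy',W)
print('grid z mm (rows 145..268 step3, cols 345..405 step 4)')
for r in range(141,270,4): print(r,(W[r,345:409:4,2]*1000).astype(int).tolist())
for n,(a,b) in dict(crossbar=(378,199),hinge=(375,155),upright=(379,248),spare=(275,151),tray=(171,208),tl=(118,161),tr=(205,144),bl=(133,272),br=(224,257),plate=(592,148)).items(): print(n,W[b,a].round(3))
E
python3 m.py
```

```text
grid z mm (rows 145..268 step3, cols 345..405 step 4)
141 [-3, 0, -1, 4, -2, 1, 1, -2, -2, 0, -3, 1, 0, -2, 0, -2]
145 [-1, 1, 0, 0, 0, 0, 98, 1, -2, 97, 22, 12, 22, 19, 1, 2]
149 [18, 28, 27, 20, 21, 18, 99, 57, 51, 104, 17, 20, 17, 21, 3, 3]
153 [21, 19, 23, 18, 18, 39, 97, 56, 43, 97, 18, 21, 20, 19, -2, -2]
157 [18, 19, 20, 16, 17, 34, 95, 63, 39, 95, 20, 17, 20, 22, 0, 0]
161 [14, 22, 19, 16, 20, 34, 99, 87, 91, 96, 91, 15, 21, 19, -1, 0]
165 [11, 21, 20, 20, 21, 19, 82, 85, 89, 80, 18, 18, 27, 18, 0, 2]
169 [1, 18, 21, 17, 19, 23, 41, 90, 89, 24, 18, 17, 15, 1251, 2, 0]
173 [6, 20, 18, 22, 21, 19, 18, 84, 86, 18, 21, 21, 17, 24, -4, 1]
177 [1, 16, 22, 18, 18, 18, 17, 18, 93, 18, 18, 16, 20, 22, 3, 0]
181 [1, 21, 16, 20, 21, 21, 19, 22, 95, 17, 18, 19, 20, 23, -5, 3]
185 [0, 19, 19, 23, 21, 22, 17, 16, 93, 92, 16, 23, 25, 20, -5, 3]
189 [1, 26, 23, 19, 19, 21, 18, 21, 95, 93, 18, 19, 19, 18, -2, -2]
193 [2, 20, 18, 25, 21, 19, 21, 18, 93, 92, 16, 17, 18, 20, 1251, 4]
197 [-3, 16, 19, 14, 21, 18, 19, 93, 90, 90, 89, 89, 86, 88, 23, 0]
201 [-2, 24, 19, 88, 89, 95, 93, 87, 88, 89, 
[... 714 characters left out ...]
, 20, 20, 30, 80, 79, 84, 82, 83, 23, 23, 21, 19]
249 [0, 0, 19, 22, 14, 19, 67, 77, 69, 69, 65, 65, 20, 22, 18, 1]
253 [0, 0, 23, 18, 21, 23, 28, 30, 29, 25, 26, 17, 21, 21, 21, -2]
257 [1, 3, 16, 19, 22, 22, 26, 24, 33, 23, 26, 19, 21, 17, 27, 0]
261 [0, -1, 22, 27, 20, 23, 27, 26, 21, 23, 20, 21, 18, 23, 21, 20]
265 [2, -1, 18, 23, 17, 19, 22, 7, 0, 2, 2, -1, 0, 0, 0, -1]
269 [-3, 0, 2, 2, 0, 2, 2, 2, 0, 1, 2, -5, 0, -1, 0, 2]
crossbar [ 0.556 -0.241  0.089]
hinge [ 0.667 -0.239  0.06 ]
upright [ 0.446 -0.244  0.078]
spare [ 0.675 -0.002  0.05 ]
tray [0.542 0.252 0.004]
tl [0.649 0.379 0.039]
tr [0.699 0.173 0.021]
bl [0.384 0.326 0.034]
br [0.425 0.118 0.001]
plate [ 0.706 -0.792  0.024]
```

View pics/crop1.png

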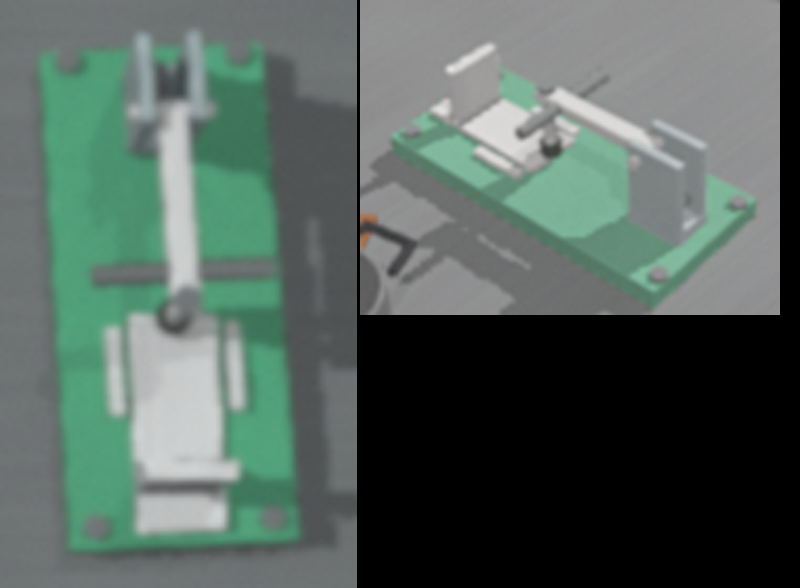

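View 3 (crop): confirmed. The steel bracket is in the fixture with its long foot under the finger nose, and the rod crosses the finger near crop (185,272). The spare and the brown one are separate. Next I'll measure the axes.

```bash
python3 - <<'E'
from h import *
from scipy.spatial.transform import Rotation as R
m,p,d=grab('top');W=np.load('W.npy')
def fit(mask,z):
    v,u=np.nonzero(mask);P=plane(m,np.c_[u,v].astype(float),z)[:,:2]
    r=cv2.minAreaRect(P.astype(np.float32)*1000);return P.mean(0).round(4),np.round(r[0],1),np.round(r[1],1),round(r[2],1),len(P)
hsv=cv2.cvtColor(p,cv2.COLOR_BGR2HSV);Z=W[...,2]
def roi(a,b,c,e):
    q=np.zeros(Z.shape,bool);q[a:b,c:e]=1;return q
print('rod',fit(roi(194,205,352,400)&(Z>.075),.085))
for side in((352,371),(385,402)): print(' rod side',fit(roi(194,205,*side)&(Z>.075),.085))
print('finger',fit(roi(172,194,368,386)&(Z>.075),.091))
print('fork',fit(roi(143,165,362,390)&(Z>.09),.099))
print('upright top',fit(roi(241,252,362,398)&(Z>.07),.08))
g=(hsv[...,0]>60)&(hsv[...,0]<90)&(hsv[...,1]>90)&roi(140,275,340,412)
print('plate',fit(g,.02))
t=roi(135,280,105,235)&(p.min(2)>150);print('tray',fit(t,.015))
o=R.from_rotvec(manip.sense()['orientation']).as_matrix();print('tool axes cols',o.round(3).tolist())
E
```

```text
rod (array([ 0.5565, -0.2423]), array([ 556.9, -241.8]), array([23.1, 96.4]), 0.8, 269)
 rod side (array([ 0.5542, -0.2087]), array([ 555.3, -208.6]), array([11.6, 29.9]), 0.8, 71)
 rod side (array([ 0.5584, -0.2751]), array([ 555.5, -274.9]), array([34.4, 18.6]), 89.5, 85)
finger (array([ 0.5939, -0.2394]), array([ 594. , -235.5]), array([25.1, 49.4]), 89.5, 166)
fork (array([ 0.6574, -0.2359]), array([ 660.1, -235.9]), array([49.5, 46.2]), 0.9, 202)
upright top (array([ 0.4486, -0.2462]), array([ 448.9, -250.7]), array([59.1, 13.4]), 88.1, 102)
plate (array([ 0.5606, -0.2378]), array([ 555. , -241.4]), array([289.2, 130.7]), 3.6, 3683)
tray (array([0.5391, 0.2494]), array([544.3, 255.6]), array([287.9, 226.6]), 12.8, 10119)
tool axes cols [[0.966, 0.257, -0.0], [0.257, -0.966, 0.002], [0.0, -0.002, -1.0]]
```

>>> {"method": "carry_out", "body": {"deltas": [[[0.394,0.391,0.0],[0,0,1.374],0.0854],[[0.394,0.391,0.0],[0,0,1.374],0.0854],[[0.394,0.391,0.0],[0,0,1.374],0.0854],[[0.394,0.391,0.0],[0,0,1.374],0.0854],[[0.394,0.391,0.0],[0,0,1.374],0.0854]], "force": 40}}

```text
time_s: 0.62
tool_pos: [0.3093, -0.4557, 0.2391]
orientation: [-2.835, -1.352, -0.0]
wrist_force: [0.6, -1.0, -0.7]
gripper_width: 0.085
```

>>> {"method": "carry_out", "body": {"deltas": [[[0.246,0.244,0.0],[0,0,0.749],0.0854],[[0.246,0.244,0.0],[0,0,0.749],0.0854],[[0.246,0.244,0.0],[0,0,0.749],0.0854],[[0.246,0.244,0.0],[0,0,0.749],0.0854],[[0.246,0.244,0.0],[0,0,0.749],0.0854]]}}

```text
time_s: 1.03
tool_pos: [0.4574, -0.3088, 0.2393]
orientation: [2.281, 2.16, -0.0]
wrist_force: [0.7, -1.1, -0.2]
gripper_width: 0.0855
```

>>> {"method": "carry_out", "body": {"deltas": [[[0.098,0.097,0.0],[0,0,0.124],0.0854],[[0.098,0.097,0.0],[0,0,0.124],0.0854],[[0.098,0.097,0.0],[0,0,0.124],0.0854],[[0.098,0.097,0.0],[0,0,0.124],0.0854],[[0.098,0.097,0.0],[0,0,0.124],0.0854]]}}

```text
time_s: 1.45
tool_pos: [0.5563, -0.2107, 0.239]
orientation: [-2.145, -2.295, -0.001]
wrist_force: [-0.9, -0.9, -0.1]
gripper_width: 0.0855
```

```bash
python3 - <<'E'
from h import *
from scipy.spatial.transform import Rotation as R
s=manip.sense();print(s['time_s'],s['tool_pos'],R.from_rotvec(s['orientation']).as_matrix()[:,1],s['joints'].round(2))
m,p,d=grab('wrist');cv2.imwrite('pics/w1.png',p);np.savez('w1.npz',p=p,d=d,**{k:np.array(v) for k,v in m.items()})
v,u=np.mgrid[0:400,0:640];W=world(m,np.c_[u.ravel(),v.ravel()],d.ravel()).reshape(400,640,3);np.save('W1.npy',W)
print(np.array(m['view']).round(3))
E
```

```text
1.45 [ 0.55628456 -0.21068366  0.23902404] [9.97696128e-01 6.78400735e-02 3.99573859e-04] [-0.48  0.15  1.69  0.    1.3  -0.55]
[[ 0.998  0.067  0.    -0.54 ]
 [-0.064  0.955 -0.291  0.274]
 [-0.02   0.291  0.957 -0.306]
 [ 0.     0.     0.     1.   ]]
```

View pics/w1.png

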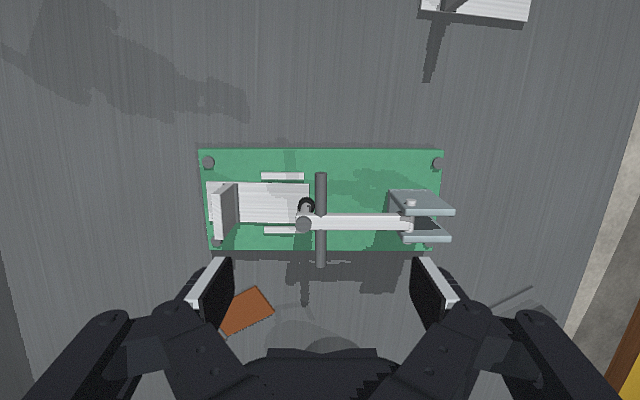

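View 4 shows the rod running vertically from (321,172) to (321,268), the finger to the right up to the fork at (420,215), and the upright at (225,212). Next I'll refine with ray casts.

```bash
python3 - <<'E'
from h import *
f=np.load('w1.npz');m={k:f[k] for k in('fx','fy','cx','cy','dist','view')};p=f['p'];Z=np.load('W1.npy')[...,2]
def fit(a,b,c,e,lo,hi,z):
    q=np.zeros(Z.shape,bool);q[a:b,c:e]=1;v,u=np.nonzero(q&(Z>lo)&(Z<hi));P=plane(m,np.c_[u,v].astype(float),z)[:,:2]
    r=cv2.minAreaRect(P.astype(np.float32)*1000);print((u.min(),u.max(),v.min(),v.max()),P.mean(0).round(4),np.round(r[0],1),np.round(r[1],1),round(r[2],1),len(P))
fit(165,210,308,335,.07,.105,.089);fit(233,275,308,335,.07,.105,.089);fit(165,275,308,335,.07,.105,.089)
fit(180,245,205,243,.072,.09,.08)
fit(185,246,385,460,.09,.11,.099)
print(np.load('W1.npy')[180:270:10,321].round(3))
E
```

```text
(np.int64(315), np.int64(326), np.int64(172), np.int64(209)) [ 0.5544 -0.2099] [ 554.4 -210.1] [10.8 36.9] 3.8 455
(np.int64(315), np.int64(326), np.int64(233), np.int64(267)) [ 0.5582 -0.2721] [ 558.5 -273. ] [11.2 38.4] 3.5 388
(np.int64(308), np.int64(334), np.int64(172), np.int64(267)) [ 0.5565 -0.2395] [ 557.  -241.9] [ 26.1 100.7] 3.8 1374
(np.int64(211), np.int64(225), np.int64(192), np.int64(239)) [ 0.4512 -0.2455] [ 451.3 -246. ] [12.2 51.4] 2.3 551
(np.int64(385), np.int64(455), np.int64(206), np.int64(242)) [ 0.6558 -0.2341] [ 652.1 -234.5] [67.3 37.4] 3.8 1150
[[ 0.554 -0.199  0.089]
 [ 0.555 -0.209  0.092]
 [ 0.556 -0.219  0.09 ]
 [ 0.556 -0.229  0.089]
 [ 0.557 -0.24   0.09 ]
 [ 0.558 -0.25   0.091]
 [ 0.558 -0.261  0.089]
 [ 0.559 -0.272  0.09 ]
 [ 0.56  -0.284  0.089]]
```

>>> {"method": "carry_out", "body": {"deltas": [[[-0.002,0,-0.04],[0,0,0],0.04],[[-0.002,0,-0.08],[0,0,0],0.04],[[-0.002,0,-0.11],[0,0,0],0.04],[[-0.002,0,-0.11],[0,0,0],0.04],[[-0.002,0,-0.11],[0,0,0],0.04]], "force": 30}}

```text
time_s: 1.92
tool_pos: [0.5496, -0.214, 0.1272]
orientation: [-2.149, -2.284, 0.003]
wrist_force: [-0.4, -0.2, -0.1]
gripper_width: 0.0403
```

>>> {"method": "carry_out", "body": {"deltas": [[[0,0,0],[0,0,0],0.04],[[0,0,0],[0,0,0],0.04],[[0,0,0],[0,0,0],0.04]]}}

```text
time_s: 2.17
tool_pos: [0.5542, -0.2151, 0.1326]
orientation: [2.147, 2.286, 0.002]
wrist_force: [0.4, -0.1, 0.8]
gripper_width: 0.04
```

>>> {"method": "carry_out", "body": {"deltas": [[[0.001,0.003,-0.02],[0,0,0],0.04],[[0.001,0.003,-0.04],[0,0,0],0.04],[[0.001,0.003,-0.057],[0,0,0],0.04],[[0.001,0.003,-0.057],[0,0,0],0.04],[[0.001,0.003,-0.057],[0,0,0],0.04]]}}

```text
time_s: 2.58
tool_pos: [0.5534, -0.2106, 0.0728]
orientation: [-2.15, -2.29, 0.0]
wrist_force: [-0.1, -0.0, 0.3]
gripper_width: 0.04
```

>>> {"method": "carry_out", "body": {"deltas": [[[0,0,0],[0,0,0],0.04],[[0,0,0],[0,0,0],0.04],[[0,0,0],[0,0,0],0.04],[[0,0,0],[0,0,0],0.04]]}}

```text
time_s: 2.92
tool_pos: [0.5543, -0.2111, 0.0737]
orientation: [2.149, 2.289, 0.001]
wrist_force: [0.8, 0.1, 0.6]
gripper_width: 0.0401
```

```bash
python3 - <<'E'
from h import *
m,p,d=grab('wrist');cv2.imwrite('pics/w2.png',p);print(manip.sense()['tool_pos'])
E
```

```text
[ 0.55403079 -0.21091442  0.07337614]
```

View pics/w2.png

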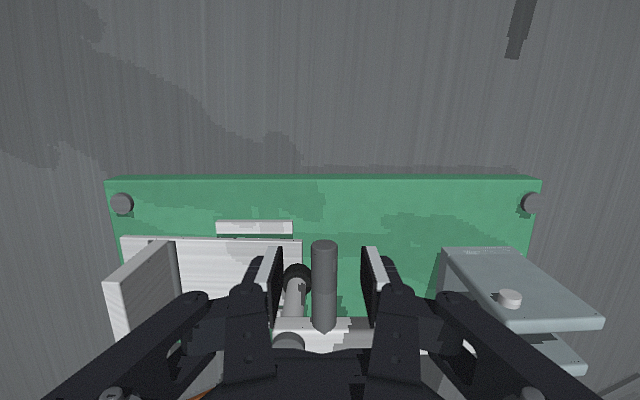

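View 5: the rod, at (324,240–330), is centred between the pads at (268) and (372). Closing on it.

>>> {"method": "carry_out", "body": {"deltas": [[[0,0,0],[0,0,0],0.0],[[0,0,0],[0,0,0],0.0],[[0,0,0],[0,0,0],0.0],[[0,0,0],[0,0,0],0.0],[[0,0,0],[0,0,0],0.0]], "force": 35}}

```text
time_s: 3.38
tool_pos: [0.5554, -0.2105, 0.0727]
orientation: [2.148, 2.287, 0.005]
wrist_force: [4.8, 0.3, -1.4]
gripper_width: 0.0112
```

>>> {"method": "carry_out", "body": {"deltas": [[[0.0,0,0.008],[0,0,0],0.0],[[0.0015,0,0.0155],[0,0,0],0.0],[[0.003,0,0.023],[0,0,0],0.0],[[0.0055,0,0.031],[0,0,0],0.0],[[0.0085,0.0005,0.038],[0,0,0],0.0]]}}

```text
time_s: 3.8
tool_pos: [0.5615, -0.21, 0.1078]
orientation: [-2.15, -2.29, 0.001]
wrist_force: [5.3, -3.7, -13.6]
gripper_width: 0.0105
```

>>> {"method": "carry_out", "body": {"deltas": [[[0.0035,0,0.007],[0,0,0],0.0],[[0.008,0.0005,0.0135],[0,0,0],0.0],[[0.0125,0.001,0.02],[0,0,0],0.0],[[0.018,0.001,0.0255],[0,0,0],0.0],[[0.0235,0.0015,0.031],[0,0,0],0.0]]}}

```text
time_s: 4.22
tool_pos: [0.5816, -0.2087, 0.1405]
orientation: [-2.144, -2.285, 0.011]
wrist_force: [-8.9, -3.3, -0.6]
gripper_width: 0.0105
```

>>> {"method": "carry_out", "body": {"deltas": [[[0.0065,0.0005,0.005],[0,0,0],0.0],[[0.013,0.001,0.009],[0,0,0],0.0],[[0.02,0.0015,0.0125],[0,0,0],0.0],[[0.027,0.002,0.0155],[0,0,0],0.0],[[0.0345,0.0025,0.018],[0,0,0],0.0]]}}

```text
time_s: 4.63
tool_pos: [0.6197, -0.2064, 0.1631]
orientation: [-2.15, -2.29, 0.002]
wrist_force: [-5.0, 0.0, 5.7]
gripper_width: 0.0106
```

```bash
python3 - <<'E'
from h import *
m,p,d=grab('scene');c=cv2.resize(p[150:320,180:380],None,fx=3,fy=3,interpolation=cv2.INTER_CUBIC);cv2.imwrite('pics/s2.png',c);s=manip.sense();print(s['tool_pos'],s['wrist_force'])
E
```

```text
[ 0.62248792 -0.20624756  0.16356585] [-0.53026152  0.2985345   6.48471867]
```

View pics/s2.png

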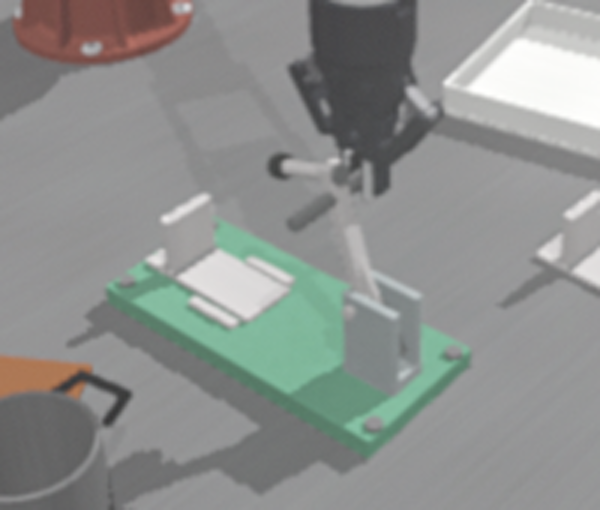

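View 6: the finger is up at about 75° in the grip and the bracket hasn't moved. I'll carry it on to near the stop, then release and rise straight up.

>>> {"method": "carry_out", "body": {"deltas": [[[0.0075,0.0005,0.0015],[0,0,0],0.0],[[0.0155,0.001,0.003],[0,0,0],0.0],[[0.0235,0.0015,0.003],[0,0,0],0.0],[[0.028,0.002,0.003],[0,0,0],0.0],[[0.028,0.002,0.003],[0,0,0],0.0]]}}

```text
time_s: 5.1
tool_pos: [0.6514, -0.2044, 0.1645]
orientation: [2.146, 2.286, 0.006]
wrist_force: [6.3, -0.1, 5.6]
gripper_width: 0.0106
```

>>> {"method": "carry_out", "body": {"deltas": [[[0,0,0],[0,0,0],0.03],[[0,0,0],[0,0,0],0.045],[[0,0,0],[0,0,0],0.045],[[0,0,0.02],[0,0,0],0.045],[[0,0,0.06],[0,0,0],0.045]]}}

```text
time_s: 5.52
tool_pos: [0.6422, -0.2018, 0.2135]
orientation: [-2.139, -2.277, 0.01]
wrist_force: [0.7, -0.3, -1.2]
gripper_width: 0.045
```

>>> {"method": "carry_out", "body": {"deltas": [[[0,0,0.04],[0,0,0],0.045],[[0,0,0.05],[0,0,0],0.045],[[-0.04,0,0.05],[0,0,0],0.045],[[-0.08,0,0.05],[0,0,0],0.045],[[-0.12,0,0.05],[0,0,0],0.045]]}}

```text
time_s: 5.93
tool_pos: [0.526, -0.2035, 0.271]
orientation: [-2.148, -2.289, 0.001]
wrist_force: [-0.1, -0.7, 0.5]
gripper_width: 0.0448
```

>>> {"method": "carry_out", "body": {"deltas": [[[-0.04,-0.02,-0.01],[0,0,0],0.05],[[-0.077,-0.042,-0.03],[0,0,0],0.06],[[-0.077,-0.042,-0.06],[0,0,0],0.06],[[-0.077,-0.042,-0.07],[0,0,0],0.06],[[-0.077,-0.042,-0.07],[0,0,0],0.06]]}}

```text
time_s: 6.35
tool_pos: [0.4477, -0.244, 0.1979]
orientation: [-2.146, -2.281, 0.001]
wrist_force: [1.0, 0.8, 0.3]
gripper_width: 0.0597
```

>>> {"method": "carry_out", "body": {"deltas": [[[0,0,0],[0,0,0],0.05],[[0,0,0],[0,0,0],0.05],[[0,0,0],[0,0,0],0.05]]}}

```text
time_s: 6.6
tool_pos: [0.4528, -0.2463, 0.2041]
orientation: [2.147, 2.29, 0.001]
wrist_force: [-1.1, 1.1, 0.1]
gripper_width: 0.05
```

```bash
python3 - <<'E'
from h import *
print(manip.sense()['tool_pos'])
m,p,d=grab('wrist');m2,p2,d2=grab('scene')
c=cv2.resize(p2[150:320,180:380],None,fx=1.8,fy=1.8);o=np.zeros((400,800,3),np.uint8);o[:,:440]=p[:,100:540];o[:306,440:]=c;cv2.imwrite('pics/w3.png',o)
v,u=np.mgrid[0:400,0:640];W=world(m,np.c_[u.ravel(),v.ravel()],d.ravel()).reshape(400,640,3)
X,Y,Z=W[...,0],W[...,1],W[...,2]
q=(Z>.074)&(Z<.088)&(abs(X-.45)<.04)&(abs(Y+.245)<.05);vv,uu=np.nonzero(q)
P=plane(m,np.c_[uu,vv].astype(float),.08)[:,:2];print(uu.min(),uu.max(),vv.min(),vv.max(),P.mean(0),cv2.minAreaRect((P*1000).astype(np.float32)),len(P))
E
```

```text
[ 0.45284148 -0.24632682  0.20414377]
313 324 171 225 [ 0.44928196 -0.24581848] ((449.5919189453125, -246.64190673828125), (9.594744682312012, 49.743438720703125), 3.16308331489563) 615
```

View pics/w3.png

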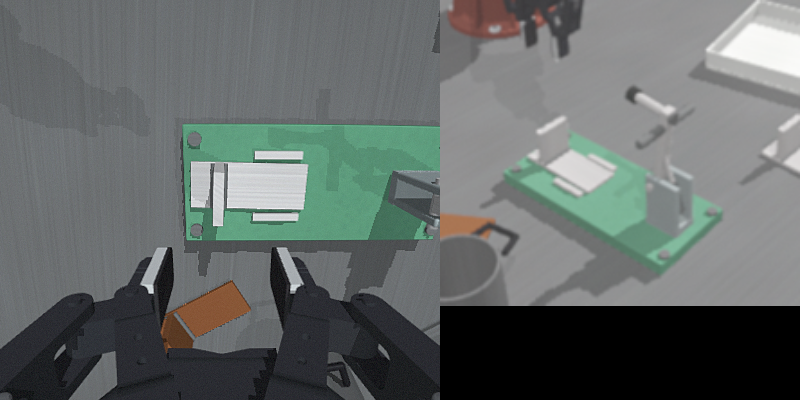

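View 7: the finger stands by itself. The upright is at about (218,195) in the picture, measured at (0.4495, −0.2465), and unmoved. Descending on it.

>>> {"method": "carry_out", "body": {"deltas": [[[-0.002,0,-0.03],[0,0,0],0.05],[[-0.002,0,-0.06],[0,0,0],0.05],[[-0.002,0,-0.085],[0,0,0],0.05],[[-0.002,0,-0.1],[0,0,0],0.05],[[-0.002,0,-0.1],[0,0,0],0.05]]}}

```text
time_s: 7.12
tool_pos: [0.4469, -0.2441, 0.0989]
orientation: [-2.145, -2.286, 0.001]
wrist_force: [0.1, 0.1, -0.2]
gripper_width: 0.05
```

>>> {"method": "carry_out", "body": {"deltas": [[[0,0,0],[0,0,0],0.05],[[0,0,0],[0,0,0],0.05],[[0,0,0],[0,0,0],0.05],[[0,0,0],[0,0,0],0.05],[[0,0,0],[0,0,0],0.05]]}}

```text
time_s: 7.53
tool_pos: [0.4498, -0.2467, 0.1037]
orientation: [2.149, 2.288, 0.0]
wrist_force: [-0.3, 0.5, -0.7]
gripper_width: 0.0498
```

>>> {"method": "carry_out", "body": {"deltas": [[[0,0,-0.02],[0,0,0],0.05],[[0,0,-0.04],[0,0,0],0.05],[[0,0,-0.056],[0,0,0],0.05],[[0,0,-0.056],[0,0,0],0.05],[[0,0,-0.056],[0,0,0],0.05]]}}

```text
time_s: 7.95
tool_pos: [0.4483, -0.2457, 0.046]
orientation: [-2.149, -2.289, 0.0]
wrist_force: [0.1, 0.5, 0.5]
gripper_width: 0.0496
```

>>> {"method": "carry_out", "body": {"deltas": [[[0,0,0],[0,0,0],0.05],[[0,0,0],[0,0,0],0.03],[[0,0,0],[0,0,0],0.0],[[0,0,0],[0,0,0],0.0],[[0,0,0],[0,0,0],0.0]], "force": 60}}

```text
time_s: 8.37
tool_pos: [0.4498, -0.2467, 0.0474]
orientation: [2.149, 2.288, 0.001]
wrist_force: [0.2, 0.9, 2.9]
gripper_width: 0.0091
```

>>> {"method": "carry_out", "body": {"deltas": [[[0,0,0],[0,0,0],0.0],[[0,0,0],[0,0,0],0.0],[[0,0,0],[0,0,0],0.0],[[0,0,0.005],[0,0,0],0.0],[[0,0,0.015],[0,0,0],0.0]]}}

```text
time_s: 8.78
tool_pos: [0.4461, -0.2441, 0.059]
orientation: [-2.145, -2.285, 0.002]
wrist_force: [-1.7, 0.9, -6.4]
gripper_width: 0.0089
```

>>> {"method": "carry_out", "body": {"deltas": [[[0,0,0.02],[0,0,0],0.0],[[0,0,0.04],[0,0,0],0.0],[[0,0,0.065],[0,0,0],0.0],[[0,0.01,0.09],[0,0,0],0.0],[[0.0,0.03,0.1],[0,0,0],0.0]]}}

```text
time_s: 9.2
tool_pos: [0.4501, -0.2183, 0.1648]
orientation: [2.149, 2.284, -0.0]
wrist_force: [1.1, 0.0, -4.6]
gripper_width: 0.0095
```

>>> {"method": "carry_out", "body": {"deltas": [[[0.003,0.025,0.0],[0,0,0],0.0],[[0.006,0.05,0.0],[0,0,0],0.0],[[0.009,0.075,0.0],[0,0,0],0.0],[[0.012,0.1,0.0],[0,0,0],0.0],[[0.015,0.125,0.0],[0,0,0],0.0]]}}

```text
time_s: 9.62
tool_pos: [0.4621, -0.0894, 0.1603]
orientation: [-2.149, -2.288, 0.002]
wrist_force: [1.2, 0.0, -5.3]
gripper_width: 0.0094
```

>>> {"method": "carry_out", "body": {"deltas": [[[0.004,0.03,0.0],[0,0,0],0.0],[[0.008,0.06,0.0],[0,0,0],0.0],[[0.012,0.09,0.0],[0,0,0],0.0],[[0.016,0.12,0.0],[0,0,0],0.0],[[0.02,0.15,0.0],[0,0,0],0.0]]}}

```text
time_s: 10.03
tool_pos: [0.482, 0.0604, 0.1602]
orientation: [-2.149, -2.288, 0.004]
wrist_force: [0.8, -0.2, -4.4]
gripper_width: 0.0095
```

>>> {"method": "carry_out", "body": {"deltas": [[[0.006,0.03,0.0],[0,0,0],0.0],[[0.012,0.06,0.0],[0,0,0],0.0],[[0.018,0.09,0.0],[0,0,0],0.0],[[0.022,0.12,0.0],[0,0,0],0.0],[[0.026,0.14,0.0],[0,0,0],0.0]]}}

```text
time_s: 10.45
tool_pos: [0.5082, 0.2013, 0.1602]
orientation: [-2.147, -2.29, 0.003]
wrist_force: [0.0, -0.4, -4.3]
gripper_width: 0.0096
```

>>> {"method": "carry_out", "body": {"deltas": [[[0.001,0.025,0.0],[0,0,0],0.0],[[0.002,0.048,-0.015],[0,0,0],0.0],[[0.002,0.048,-0.035],[0,0,0],0.0],[[0.002,0.048,-0.05],[0,0,0],0.0],[[0.002,0.048,-0.05],[0,0,0],0.0]]}}

```text
time_s: 10.87
tool_pos: [0.5067, 0.2458, 0.106]
orientation: [-2.145, -2.287, 0.017]
wrist_force: [-2.3, -0.1, -6.4]
gripper_width: 0.0098
```

>>> {"method": "carry_out", "body": {"deltas": [[[0,0,0],[0,0,0],0.0],[[0,0,0],[0,0,0],0.0],[[0,0,0],[0,0,0],0.0]]}}

```text
time_s: 11.12
tool_pos: [0.5128, 0.2469, 0.1127]
orientation: [2.15, 2.289, 0.003]
wrist_force: [0.6, 0.6, -4.5]
gripper_width: 0.0095
```

```bash
python3 - <<'E'
from h import *
print(manip.sense()['tool_pos'])
m,p,d=grab('wrist');m2,p2,d2=grab('scene')
c=cv2.resize(p2[80:260,300:480],None,fx=2,fy=2);o=np.zeros((400,800,3),np.uint8);o[:,:440]=p[:,100:540];o[:360,440:]=c;cv2.imwrite('pics/w4.png',o)
E
```

```text
[0.51280525 0.24689908 0.11265272]
```

View pics/w4.png

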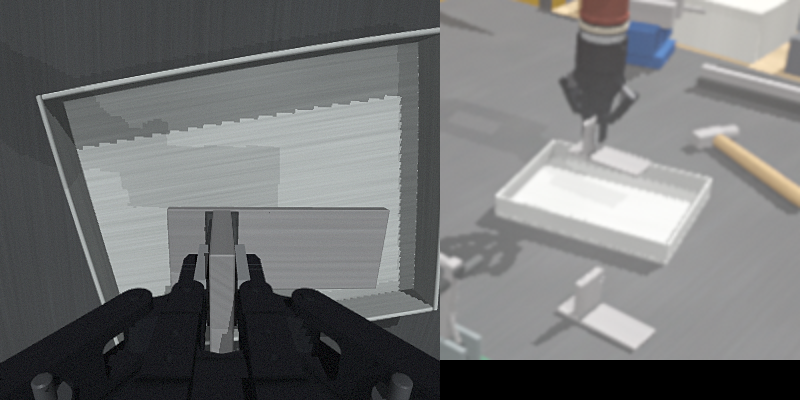

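View 8: the bracket is level in the jaws, its foot spanning (170–388) inside the tray outline. Lowering.

>>> {"method": "carry_out", "body": {"deltas": [[[0,0,-0.02],[0,0,0],0.0],[[0,0,-0.04],[0,0,0],0.0],[[0,0,-0.055],[0,0,0],0.0],[[0,0,-0.065],[0,0,0],0.0],[[0,0,-0.068],[0,0,0],0.0]]}}

```text
time_s: 11.63
tool_pos: [0.5108, 0.2463, 0.0419]
orientation: [-2.15, -2.289, 0.004]
wrist_force: [-1.0, 0.0, -5.4]
gripper_width: 0.0093
```

>>> {"method": "carry_out", "body": {"deltas": [[[0,0,0],[0,0,0],0.0],[[0,0,0],[0,0,0],0.0],[[0,0,-0.002],[0,0,0],0.0],[[0,0,-0.004],[0,0,0],0.0],[[0,0,-0.004],[0,0,0],0.0]]}}

```text
time_s: 12.05
tool_pos: [0.5123, 0.2471, 0.0398]
orientation: [2.15, 2.29, 0.001]
wrist_force: [-0.1, 0.1, -5.3]
gripper_width: 0.0092
```

>>> {"method": "carry_out", "body": {"deltas": [[[0,0,-0.002],[0,0,0],0.0],[[0,0,-0.004],[0,0,0],0.0],[[0,0,-0.006],[0,0,0],0.0],[[0,0,-0.006],[0,0,0],0.0],[[0,0,-0.006],[0,0,0],0.0]]}}

```text
time_s: 12.47
tool_pos: [0.5116, 0.2468, 0.033]
orientation: [-2.15, -2.29, 0.001]
wrist_force: [-0.5, -1.3, -4.8]
gripper_width: 0.009
```

>>> {"method": "carry_out", "body": {"deltas": [[[0,0,-0.001],[0,0,0],0.0],[[0,0,-0.002],[0,0,0],0.0],[[0,0,-0.002],[0,0,0],0.0],[[0,0,-0.002],[0,0,0],0.0]]}}

```text
time_s: 12.8
tool_pos: [0.5121, 0.247, 0.0315]
orientation: [2.15, 2.29, 0.001]
wrist_force: [-1.0, 0.4, -4.2]
gripper_width: 0.0094
```

>>> {"method": "carry_out", "body": {"deltas": [[[0,0,-0.001],[0,0,0],0.0],[[0,0,-0.002],[0,0,0],0.0],[[0,0,-0.002],[0,0,0],0.0]]}}

```text
time_s: 13.05
tool_pos: [0.5121, 0.2471, 0.0315]
orientation: [-2.15, -2.29, 0.001]
wrist_force: [-5.7, -2.3, 9.8]
gripper_width: 0.0096
```

The foot is on the tray floor: the wrist force has flipped to push up and z stopped at 0.0315. Releasing gently, then retreating.

>>> {"method": "carry_out", "body": {"deltas": [[[0,0,0.001],[0,0,0],0.012],[[0,0,0.001],[0,0,0],0.02],[[0,0,0.001],[0,0,0],0.035],[[0,0,0.001],[0,0,0],0.045],[[0,0,0.001],[0,0,0],0.045]], "force": 20}}

```text
time_s: 13.47
tool_pos: [0.5122, 0.247, 0.0304]
orientation: [2.15, 2.29, 0.001]
wrist_force: [-0.1, 0.7, 0.3]
gripper_width: 0.0447
```

>>> {"method": "carry_out", "body": {"deltas": [[[0,0,0.01],[0,0,0],0.045],[[0,0,0.03],[0,0,0],0.045],[[0,0,0.065],[0,0,0],0.045],[[0,0,0.1],[0,0,0],0.045],[[0,0,0.14],[0,0,0],0.045]]}}

```text
time_s: 13.88
tool_pos: [0.5106, 0.2465, 0.1709]
orientation: [-2.15, -2.289, 0.004]
wrist_force: [0.4, -0.2, -0.3]
gripper_width: 0.0448
```

>>> {"method": "carry_out", "body": {"deltas": [[[-0.04,0,0.03],[0,0,0],0.045],[[-0.08,0,0.04],[0,0,0],0.045],[[-0.1,0,0.04],[0,0,0],0.045],[[-0.1,0,0.04],[0,0,0],0.045],[[-0.1,0,0.04],[0,0,0],0.045]]}}

```text
time_s: 14.3
tool_pos: [0.4111, 0.2471, 0.2112]
orientation: [2.148, 2.291, 0.003]
wrist_force: [0.7, 0.5, 0.6]
gripper_width: 0.0446
```

```bash
python3 - <<'E'
from h import *
m,p,d=grab('wrist');m2,p2,d2=grab('scene')
c=cv2.resize(p2[120:320,180:460],None,fx=2,fy=2);o=np.zeros((560,800,3),np.uint8);o[:400,560:]=p[:,200:440];o[:400,:560]=c;cv2.imwrite('pics/w5.png',o)
v,u=np.mgrid[0:400,0:640]
Wt=[world(a,np.c_[u.ravel(),v.ravel()],b.ravel()) for a,b in((m,d),(m2,d2))]
for W in Wt:
    q=W[(abs(W[:,0]-.51)<.03)&(abs(W[:,1]-.247)<.04)&(W[:,2]>.055)&(W[:,2]<.08)];print('upright top',len(q),q.mean(0),q[:,2].max())
    q=W[(abs(W[:,0]-.57)<.025)&(abs(W[:,1]-.25)<.018)&(W[:,2]<.05)];print('foot z',len(q),np.median(q[:,2]))
    q=W[(abs(W[:,0]-.655)<.1)&(abs(W[:,1]+.235)<.06)&(W[:,2]>.12)];print('finger high pts',len(q),q.mean(0) if len(q) else '',q[:,2].max() if len(q) else '')
print(manip.sense())
E
```

```text
upright top 631 [0.50975759 0.24698832 0.06206309] 0.0648632762110361
foot z 1281 0.008951380574619638
finger high pts 0  
upright top 49 [0.51368692 0.23895659 0.06250213] 0.06826625825957744
foot z 96 0.011245346600983974
finger high pts 552 [ 0.65152455 -0.24392538  0.17842519] 0.21063395762819748
{'time_s': 14.4, 'joints': array([ 3.93532131e-01, -6.94490786e-02,  1.97371461e+00, -3.07058256e-04,
        1.23582703e+00,  3.30597753e-01]), 'dq': array([-0.00833451,  0.02538978, -0.01339404,  0.00308297,  0.00143816,
        0.00065983]), 'tau': array([ 3.03817252e-01, -2.71056712e+01, -2.91479748e+01,  1.43749133e-02,
        4.21593001e-02, -2.97600127e-04]), 'tool_pos': array([0.41260801, 0.2470112 , 0.21073901]), 'orientation': array([2.14973218e+00, 2.28969851e+00, 1.96060509e-03]), 'wrist_force': array([ 1.27828338,  0.70534511, -0.61000467]), 'ft_torque': array([-0.01098528, -0.01564812, -0.03609132]), 'gripper_width': 0.04483608571653703}
```

View pics/w5.png

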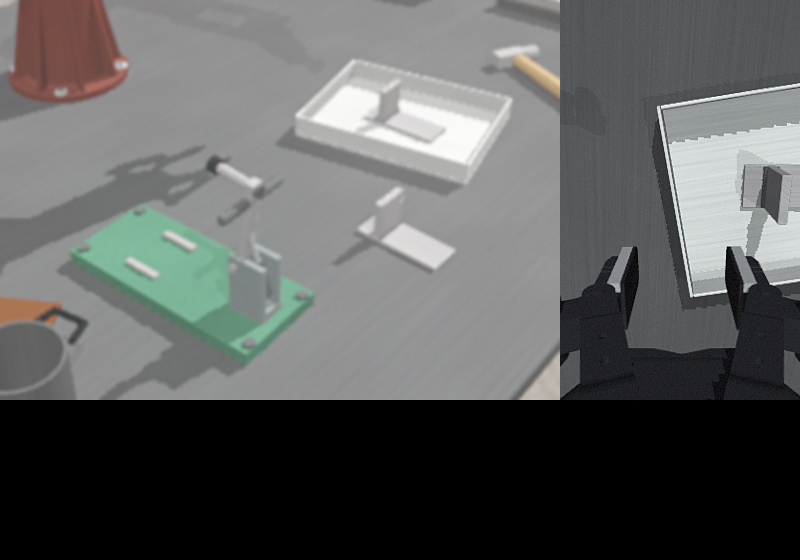

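View 9: the bracket stands on its foot in the tray at (405,115), the finger is upright at (250,205), and the spare at (405,230) is untouched. Handing in.

```bash
python3 -c "
from workcell import manip
print(manip.close_job())"
```

```text
the job is handed in; nothing more can be done
None
```

The bracket is standing on its foot in the tray, the hold-down finger is standing up by itself, and the job is handed in at about 14.4 s of the 54 s allowed.

**What I did:** I gripped one arm of the crossbar and swung it along its arc to just short of the stop, then let go; the finger stayed up. I then pinched the bracket's upright, lifted it out and carried it level to the tray. I lowered it until the wrist force showed contact with the floor, then opened the jaws and backed away.

**Last checks:**
- **Bracket:** its upright top is about 64 mm above the bench and the top of its foot about 10 mm, as expected for a foot flat on the 4 mm floor. It is well inside the tray walls.
- **Finger:** the raised finger and crossbar show up in the depth image at about 0.18 to 0.21 m.
- **Spare and look-alike:** in the last picture the spare bracket looks unmoved; I did not measure it again. I never went near the brown look-alike.
- **Robot:** it is clear of everything, with wrist force near zero.

The two cameras put the upright top about 9 mm apart. The scene camera had only 49 points on it, seen mostly from one side, so I put the gap down to that. No check failed.

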